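Toast two frozen slices: browning dial, lever, defrost

TASK

Start the toaster for the two frozen slices standing in it. Pushing the side of the browning dial's grip with a fingertip, click it round to the fifth of its seven marks (counted clockwise from the smallest), then push the lever down until it catches and stays, and last press the round defrost button right in and let it come back up. Only push: do not pinch the dial's grip, press the oblong cancel button, shove or tip the toaster, touch the bread or move the jars around it.

Things in the scene. Friction and masses are not known exactly. Their poses are not given: they have to be found in the camera images.
- toaster: two-slice toaster, loose on rubber feet, 2.2 kg: 245 long (its x) x 154 wide (y) x 165 mm high, cream end caps, steel walls. Origin: centre of its underside, z up. The control end is its -x end: dial and two buttons on the flat cream top there, and the lever sticking out of that end face (x = -122 mm). Side pushes over about 12 N may shift it
- browning (a joint): angle of the browning dial (rad), growing clockwise seen from above. It clicks: stops at 0, 0.524, 1.047, 1.571, 2.094, 2.618, 3.142 for marks 1 to 7; mark 5 is 2.094. It starts at mark 1, 2 or 3. Leaving a stop takes about 0.06 N m (3 to 4 N on the grip 18 mm out); once past half way it springs on into the next stop by itself
- dial_axis (a point): point on the dial's vertical axis at the top of its grip, 23 mm above the toaster's top. The dial is an aluminium disc (radius 25, top 6 mm above the toaster's top) with a black upright bar grip 11 mm thick, 6 to 23 mm above the toaster's top, running through the axis from its nose, 30 mm out, to its tail, 23 mm out, both round
- dial_nose (a point): tip of the grip's nose, at its top, 30 mm from the axis; a white line on top marks the nose, which points at the mark that is set. The level line from dial_axis to dial_nose is the bar's direction
- mark_5 (a point): the fifth mark, on the toaster's top 34.5 mm from the dial's axis. The seven marks are flat dark dots 30 degrees apart round half of the dial, growing in size clockwise from mark 1 (smallest, towards the lever end) to mark 7 (towards the bread)
- flank_a: one flat side of the dial's bar grip, 42 mm long, 14 mm high; it turns with the dial. Seen from above and looking from the axis to the nose, it is the left one, which is pushed to turn the dial clockwise. Origin on the dial's axis at the toaster's top. Contact on both flanks at once counts as pinching
- flank_b: the other flat side of the same bar grip; its origin is the same point
- carriage (a joint): travel of the lever and bread carriage (m), 0 = up, growing downwards, at most 0.038. A spring pushes up (2 to 4 N); between 0.026 and 0.031 a catch resists, so that the push needs about 10 to 13 N; past 0.035 it has caught, and on release it stays at about 0.036 by itself; let go earlier, it rises again. It starts up
- lever_top (a point): centre of the flat top of the black lever paddle, 150 mm above the table when up and 112 mm when fully down. The paddle is 46 wide (the toaster's y), 26 long (the toaster's x), 14 mm thick; it sticks out 31 mm from the control end face, this point is 18 mm out from that face
- defrost (a joint): travel of the defrost button (m), 0 = out, 0.004 = fully in; springs back; about 2 N to start and 4.2 N fully in
- defrost_top (a point): centre of the top of the round aluminium defrost button, 18 mm across, 6 mm proud of the toaster's top, by the corner nearest the lever end, away from the dial
- cancel (a joint): travel of the cancel button (m), 0 = out, 0.004 = fully in; must not be pressed
- cancel_top (a point): centre of the top of the oblong aluminium cancel button, 10 x 24 mm, 6 mm proud, 44 mm from the defrost button towards the bread
- slice_1: slice of frozen bread, 108 wide x 16 thick x 105 mm high, standing loose in the slot on the dial's side; about 30 mm of it shows above the toaster's top until the lever is down. Origin: centre of its lower edge
- slice_2: the like slice in the other slot
- jam_pot: small pot with a red lid, 58 across x 50 mm high, a loose bystander in front of the toaster. Origin: centre of its underside
- salt: spice jar with a dark cap, 41 across x 105 mm high, loose bystander by the wall near the control end. Origin: centre of its underside
- pepper: spice jar with a dark cap, 41 across x 105 mm high, loose bystander by the wall near the control end. Origin: centre of its underside

How it is judged:
By the outcome, as a careful person would: the job done as asked, in the order asked, and still so for the second after the job is handed in, with the robot touching nothing.
It also fails if it takes over 64 s, if anything falls off the work surface, if the arm or the gripper's body presses on something with over 40 N, if the wrist force passes 120 N, or if a joint passes its speed limit or range.

ROBOT

A 6-joint arm with a two-finger parallel gripper is mounted at the origin on the work surface; the furniture and walls round the work are solid. World frame = base frame: x ahead of the robot, y to its left, z up, the work surface at z = 0. Lengths are in m, angles in rad, forces in N, time in s.
With the tool pointing down it reaches from about 0.3 to 0.85 m from the base axis. Payload 5.4 kg.
Tool frame: the origin (TCP) lies at the very end of the fingers, on their centre line; the grasp point (between the pads) lies 19 mm behind it; z points along the fingers, y is the line along which they close (so a half turn about z gives the same grasp; the last joint's range is limited). The gripper opens to 85 mm and grips with 20 to 120 N. Pads are 22 mm wide; open, the fingers measure 114 mm over their backs; the gripper's body (76 mm by 85 mm) begins 54 mm behind the grasp point. The pads swing forward as they close: fully open they stand 13 mm farther back than shut.
Start: joints at [-1.408, 0.158, 1.597, -0, 1.386, -0.21], TCP at [0.209, -0.535, 0.231] pointing down, gripper open.
Joint ranges: [-2.91, 2.91], [-0.94, 2.29], [0.18, 2.7], [-1.29, 4.43], [0.17, 2.64], [-3, 3]. Speed limits (rad/s): [2.57, 2.57, 3.14, 3.14, 3.14, 3.14].

INTERFACE

Orientations are given as a rotation vector (axis times angle).
In Python, from plant import * gives the robot as it stands. The module is installed in compiled form; this text tells all that it offers.
- The arm moves only by the tool jog_arm, never from a script. Its argument "rows" is a list of rows, each a list of 5 numbers: the opening, from -1 (shut) to 1 (fully open), then the shift along the tool's x, y, z each as a share of 0.2 m, from -1 to 1, then the turn about the tool's z as a share of 180 degrees, from -1 to 1. A call has 1 to 20 rows; each row is the pose to reach, as a shift and turn from the pose commanded when the call began, along the tool's axes at that moment, turning the shorter way round; what a row does not reach only later rows make up. A row lasts 1/10 s, in which the tool goes at most 50 mm and 8.59 degrees, less where a joint would pass 70% of its speed; a pose out of reach is approached as far as the arm can. A call with a number of a shift or a turn outside -1 to 1 is refused whole. A call with a gripper value outside its range is refused whole. The fingers move at their own pace and stop on an object; "grip_force" is the grip in N (left out, the last holds). Time passes only in rows, so rows that repeat a pose let the fingers close. It gives the time, the measured TCP pose, the force, the opening and the grip force at its end, in the units of the state.
- get_obs(): the state, without advancing time (a new reading comes with each control period).
- get_image(name): name is "scene" or "side" or "wrist"; returns a dict with "color" (384x512x3 uint8, red, green, blue), "camera_matrix" (3x3 intrinsics, pixels), "k1" (the pictures are not rectified: a ray, as slopes to the right and down, at radius r is drawn at 1 + k1 r^2 times it, then the intrinsics apply), "R" (3x3) and "t" (3): a world point X has camera coordinates R X + t; the wrist camera has in their place "hand_eye" (4x4, takes a point from camera to tool coordinates, whose origin is the TCP and whose axes are the flange's). Camera axes: x right, y down, z forward; pixel columns grow to the right and rows downward; lengths in m; the calibration is good to about 2 mm. A picture is of the moment at which its call begins: read the wrist's pose just before it. There is no depth.
- close_job(): hands the job in; it is judged then, once.
The state is a dict: "time": time; "joint_pos": joint angles; "qvel": joint speeds; "effort": joint torques, N m; "eef_pos": TCP position; "tool_rot": TCP orientation; "contact_force": force on the tool from outside, world axes, zero at the start; "moment": the same for the moment, N m; "grip_width": opening from 0.0 (shut) to 1.0 (fully open); "finger_force": force on a finger pad.
Only numpy, scipy, OpenCV 4.12 (cv2) and the standard library are available. Lean on these libraries where they do the work, as an engineer would, in place of code of your own. Each camera call takes 0.05 s, during which the arm holds its last target. There are 200 camera calls.

## Working session

There is one attempt and no reset: what is moved stays moved. The work goes in short steps, Python scripts to look and compute and a tool call to move; the robot and the scene stay as the last step left them, time stands still between calls to the robot, and variables do not carry over. Pictures are saved under pics/ and viewed, at most 10 in all, crops included, and the job is handed in when it is done.

Besides the shell and the picture viewer there is one more tool, called after ">>>" as name(argument=value, ...), one argument or row to a line, values as JSON. jog_arm: Moves the arm, as the interface text tells. Shift numbers are shares of 0.2 m and turn numbers shares of 180 degrees, none past 1 either way. Its arguments: {"type":"object","properties":{"rows":{"type":"array","items":{"type":"array","items":{"type":"number","minimum":-1,"maximum":1}}},"grip_force":{"type":"number"}},"required":["rows"]}

```bash
mkdir -p pics
python3 - <<'E'
from plant import *
import cv2,pickle
o=get_obs();print(o)
d={}
for n in("scene","side","wrist"):
    im=get_image(n);d[n]=im
    print(n,{k:v for k,v in im.items() if k!="color"})
    cv2.imwrite(f"pics/{n}0.png",im["color"][:,:,::-1])
d["obs"]=o
pickle.dump(d,open("d0.pkl","wb"))
a=cv2.hconcat([d["scene"]["color"],d["side"]["color"]])
cv2.imwrite("pics/both.png",cv2.resize(a,(800,300),interpolation=cv2.INTER_AREA)[:,:,::-1])
E
```

```text
{'time': 0.0, 'joint_pos': array([-1.40811766e+00,  1.59059922e-01,  1.59824682e+00,  9.91947602e-06,
        1.38619794e+00, -2.10094378e-01]), 'qvel': array([ 2.71610571e-03,  4.02432257e-04,  1.49180894e-03,  6.74969069e-05,
        3.17765957e-03, -6.40377179e-04]), 'effort': array([ 1.39846243e-04, -3.96008027e+01, -3.31425583e+01, -1.93860678e-04,
        8.58556858e-03, -1.03591461e-06]), 'eef_pos': array([ 0.20930063, -0.5349045 ,  0.23030349]), 'tool_rot': array([-3.08530346e+00, -5.81809084e-01, -8.64547926e-05]), 'contact_force': array([-0.13796856, -0.53582302, -0.13898551]), 'moment': array([-0.06258163,  0.00112608, -0.02682243]), 'finger_force': 0.0, 'grip_width': 0.9957661197747403}
scene {'camera_matrix': array([[412.37102207,   0.        , 254.95280601],
       [  0.        , 412.37102207, 196.91084234],
       [  0.        ,   0.        ,   1.        ]]), 'k1': -0.05325258646346426, 'R': array([[ 0.76240845, -0.64709545, -0.00091116],
       [-0.3667652 , -0.43096218, -0.82447249],
       [ 0.53311972,  0.62891898, -0.5659013 ]]), 't': array([-0.45905222,  0.175009
[... 287 characters left out ...]
-0.06620009,  0.45230027, -0.88940543],
       [ 0.14468241, -0.87758928, -0.45706024]]), 't': array([0.40540801, 0.24793035, 0.79540607])}
wrist {'camera_matrix': array([[295.82253149,   0.        , 260.99762774],
       [  0.        , 295.82253149, 188.51636351],
       [  0.        ,   0.        ,   1.        ]]), 'k1': 0.010512781492336015, 'hand_eye': array([[ 9.75427098e-04, -9.60957558e-01, -2.76694091e-01,
         6.97427163e-02],
       [ 9.99999514e-01,  9.76962773e-04,  1.32300848e-04,
         5.97890287e-04],
       [ 1.43184327e-04, -2.76694086e-01,  9.60958044e-01,
        -1.43399010e-01],
       [ 0.00000000e+00,  0.00000000e+00,  0.00000000e+00,
         1.00000000e+00]])}
```

View pics/both.png

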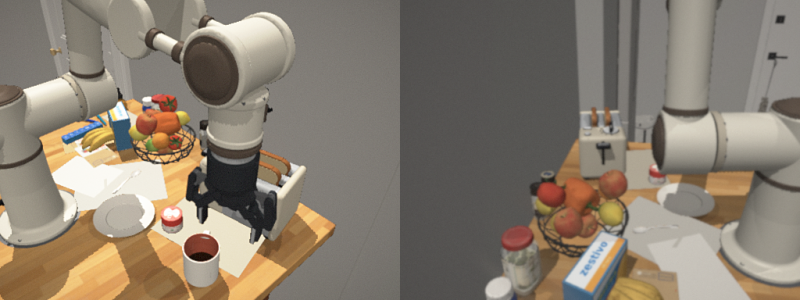

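The scene camera (left) has the arm in front of the toaster. The side camera (right) sees the control end with its lever at about (602,150). Next I'll look at the wrist picture and a side crop.

Run:
```python
import cv2,pickle,numpy as np
d=pickle.load(open("d0.pkl","rb"))
w=d["wrist"]["color"]
s=d["side"]["color"]
# side pixel = (x-400)*1.28, y*1.28
c=s[120:250,160:360]
a=cv2.resize(c,(800,520),interpolation=cv2.INTER_CUBIC)
cv2.imwrite("pics/sidecrop.png",a[:,:,::-1])
```

```text
(no output)
```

View pics/wrist0.png

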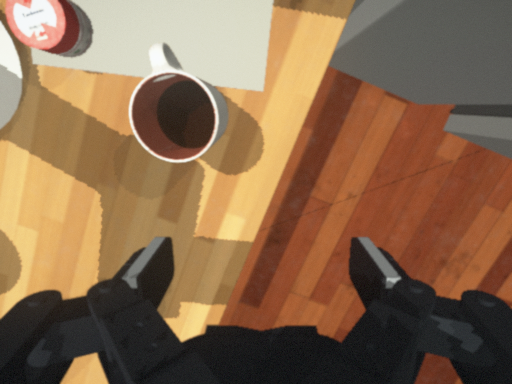

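View pics/sidecrop.png

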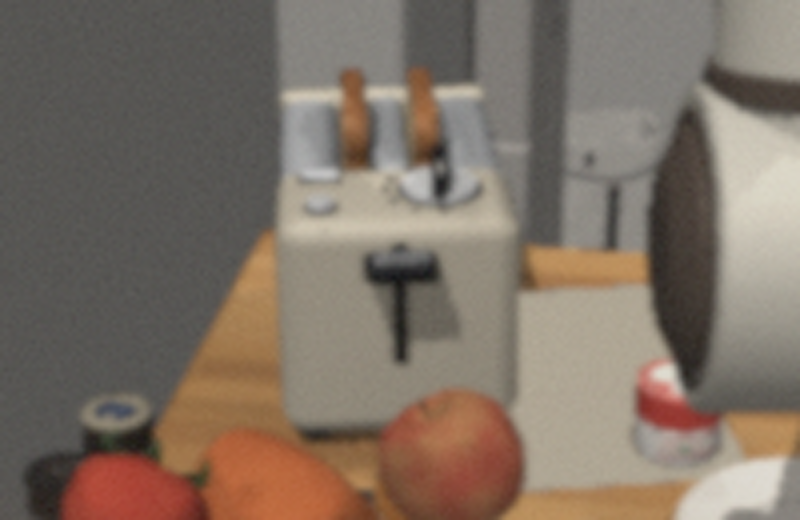

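The wrist picture shows the jam pot at (45,22) and the mug, but no toaster. In the side crop, the defrost button is at (320,205), cancel at (320,175), the dial at (441,185), the lever top at (402,255), and both slices show.

```bash
cat > h.py <<'E'
import numpy as np,cv2
from scipy.spatial.transform import Rotation as Ro
def cam(im,obs=None):
    if "R" in im: return im["R"],im["t"]
    T=np.eye(4);T[:3,:3]=Ro.from_rotvec(obs["tool_rot"]).as_matrix();T[:3,3]=obs["eef_pos"]
    M=np.linalg.inv(T@im["hand_eye"]);return M[:3,:3],M[:3,3]
def dc(im): return np.array([im["k1"],0,0,0,0.])
def onz(im,R,t,uv,z):
    p=cv2.undistortPoints(np.array([[uv]],float),im["camera_matrix"],dc(im))[0,0]
    d=R.T@np.r_[p,1];c=-R.T@t;return c+d*(z-c[2])/d[2]
def proj(im,R,t,X): return cv2.projectPoints(np.atleast_2d(X).astype(float),cv2.Rodrigues(R)[0],t,im["camera_matrix"],dc(im))[0][:,0]
E
python3 - <<'E'
from h import *
import pickle
d=pickle.load(open("d0.pkl","rb"));im=d["side"];R,t=cam(im)
for n,u,v,z in(("defrost",320,205,.171),("cancel",320,175,.171),("lever",402,255,.15),("dialaxis",441,188,.171),("cornL",283,430,0),("cornR",513,405,0),("jam",680,460,0),("salt cap",116,413,.105)):
    print(n,onz(im,R,t,(160+(u+.5)/4-.5,120+(v+.5)/4-.5),z).round(4))
o=d["obs"];print(Ro.from_rotvec(o["tool_rot"]).as_matrix().round(3))
R,t=cam(d["wrist"],o);print(onz(d["wrist"],R,t,(45,22),.05))
E
```

```text
defrost [ 0.4973 -0.2462  0.171 ]
cancel [ 0.5066 -0.2915  0.171 ]
lever [ 0.4435 -0.227   0.15  ]
dialaxis [ 0.4274 -0.2822  0.171 ]
cornL [ 0.5294 -0.255   0.    ]
cornR [ 0.3806 -0.3095  0.    ]
jam [ 0.2672 -0.2575  0.    ]
salt cap [ 0.585  -0.0966  0.105 ]
[[ 0.931  0.364 -0.   ]
 [ 0.364 -0.931  0.002]
 [ 0.    -0.002 -1.   ]]
[ 0.26781199 -0.28628225  0.05      ]
```

>>> jog_arm(
  rows=[
    [-1,0,0,-0.2,0],
    [-1,0.3,-0.1,-0.2,0],
    [-1,0.6,-0.2,-0.2,0],
    [-1,0.82,-0.27,-0.2,0],
    [-1,0.82,-0.27,-0.2,0],
    [-1,0.82,-0.27,-0.2,0],
    [-1,0.82,-0.27,-0.2,0],
  ],
)

```text
time: 0.85
eef_pos: [0.3423, -0.4254, 0.271]
tool_rot: [-3.087, -0.584, 0.001]
contact_force: [-0.1, 0.5, -0.2]
grip_width: -0.001
finger_force: 0.0
```

>>> jog_arm(
  rows=[
    [-1,0.2,-0.07,0,-0.05],
    [-1,0.4,-0.14,0,-0.1],
    [-1,0.6,-0.2,0,-0.15],
    [-1,0.82,-0.27,0,-0.2],
    [-1,0.82,-0.27,0,-0.24],
    [-1,0.82,-0.27,0,-0.28],
    [-1,0.82,-0.27,0,-0.32],
    [-1,0.82,-0.27,0,-0.36],
    [-1,0.82,-0.27,0,-0.4],
    [-1,0.82,-0.27,0,-0.444],
    [-1,0.82,-0.27,0,-0.444],
    [-1,0.82,-0.27,0,-0.444],
  ],
)

```text
time: 2.05
eef_pos: [0.4749, -0.3165, 0.2711]
tool_rot: [-1.998, -2.424, 0.0]
contact_force: [0.4, 0.5, 0.3]
grip_width: 0.001
finger_force: 0.0
```

Run:
```python
from plant import *
import cv2,pickle
o=get_obs();im=get_image("wrist");print(o["time"],o["eef_pos"],o["tool_rot"],o["joint_pos"],o["contact_force"],o["grip_width"])
pickle.dump((o,im),open("d1.pkl","wb"))
cv2.imwrite("pics/w1.png",cv2.resize(im["color"],(800,600),interpolation=cv2.INTER_CUBIC)[:,:,::-1])
```

```text
2.05 [ 0.47487822 -0.31647714  0.27110093] [-1.99810965e+00 -2.42385519e+00  3.14135009e-04] [-7.99396160e-01  1.22960855e-01  1.55762004e+00 -2.36693362e-04
  1.46132015e+00 -9.91337997e-01] [0.3519044  0.50157125 0.26728896] 0.001025679534828275
```

View pics/w1.png

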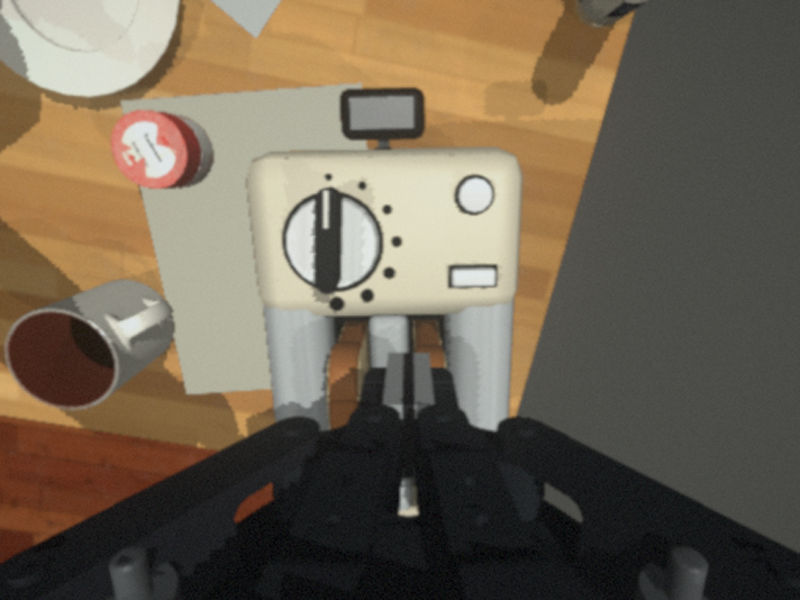

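The picture shows the dial at mark 1. Its disc is centred at (333,241) with the nose tip at (328,190). The marks are at (328,177), (362,185), (387,209), (397,241), (389,272), (367,295) and (337,303). Defrost is at (474,195), cancel at (473,276) and the lever paddle at (382,113), and the closed fingertips are narrow, at (407,355).

Run:
```python
from h import *
import pickle
from scipy.optimize import least_squares
o,im=pickle.load(open("d1.pkl","rb"));R,t=cam(im,o)
f=lambda u,v,z:onz(im,R,t,((u+.5)*.64-.5,(v+.5)*.64-.5),z)
M=np.array([f(*p,.165) for p in((328,177),(362,185),(387,209),(397,241),(389,272),(367,295),(337,303.5))])[:,:2]
a=np.radians(180-30*np.arange(7))
def model(p,a=a,r=.0345): return p[:2]+r*np.c_[np.cos(a+p[2]),np.sin(a+p[2])]
s=least_squares(lambda p:(model(p)-M).ravel(),[.43,-.28,-1.36]);print("axis,yaw(deg)",s.x[:2],np.degrees(s.x[2]),"rms mm",1e3*np.sqrt(np.mean(s.fun**2)))
yaw=s.x[2];E=np.array([[np.cos(yaw),np.sin(yaw)],[-np.sin(yaw),np.cos(yaw)]])
for n,u,v,z in(("defrost",474,195,.171),("cancel",473,276,.171),("lever",382,113,.15),("disc",333,241,.171),("nose",328,190,.188),("tail",327,292,.188),("padL",342,113,.15),("padR",423,113,.15),("faceL",248,160,.16),("faceR",520,160,.16),("jam",155,150,.05),("capsalt",600,5,.105)):
    w=f(u,v,z);print(n,w.round(4),"rel dial, toaster axes mm",(1e3*E@(w[:2]-s.x[:2])).round(1))
print("toolx heading",np.degrees(np.arctan2(*Ro.from_rotvec(o["tool_rot"]).as_matrix()[[1,0],0])))
# tip extent: 
T=Ro.from_rotvec(o["tool_rot"]).as_matrix()
for c in((0,0,0),(.011,.007,0),(.011,-.007,0),(.011,.007,-.02),(.011,-.007,-.02)):
    print(c,(proj(im,R,t,o["eef_pos"]+T@np.array(c))/.64).round(0))
```

```text
axis,yaw(deg) [ 0.42921484 -0.29752393] -77.6100494303025 rms mm 0.16180335935988438
defrost [ 0.4977 -0.2579  0.171 ] rel dial, toaster axes mm [-24.   75.4]
cancel [ 0.5071 -0.2999  0.171 ] rel dial, toaster axes mm [19.  75.6]
lever [ 0.4427 -0.2265  0.15  ] rel dial, toaster axes mm [-66.5  28.5]
disc [ 0.4299 -0.2955  0.171 ] rel dial, toaster axes mm [-1.8  1.1]
nose [ 0.4261 -0.2684  0.188 ] rel dial, toaster axes mm [-29.1   3.2]
tail [ 0.4329 -0.3187  0.188 ] rel dial, toaster axes mm [21.5 -0.9]
padL [ 0.4218 -0.2306  0.15  ] rel dial, toaster axes mm [-67.    7.1]
padR [ 0.4642 -0.2223  0.15  ] rel dial, toaster axes mm [-66.   50.3]
faceL [ 0.3781 -0.2637  0.16  ] rel dial, toaster axes mm [-44.  -42.6]
faceR [ 0.519  -0.2361  0.16  ] rel dial, toaster axes mm [-40.7 100.9]
jam [ 0.2732 -0.2767  0.05  ] rel dial, toaster axes mm [ -53.8 -147.9]
capsalt [ 0.5549 -0.1402  0.105 ] rel dial, toaster axes mm [-126.7  156.5]
toolx heading 100.99893962049462
(0, 0, 0) [[409. 375.]]
(0.011, 0.007, 0) [[430. 344.]]
(0.011, -0.007, 0) [[388. 344.]]
(0.011, 0.007, -0.02) [[433. 370.]]
(0.011, -0.007, -0.02) [[385. 370.]]
```

```bash
cat >> h.py <<'E'
A=np.array([.4295,-.2970]);yaw=np.radians(-77.6)
ex=np.array([np.cos(yaw),np.sin(yaw)]);ey=np.array([-ex[1],ex[0]])
def W(x,y,z): return np.r_[A+ex*x/1e3+ey*y/1e3,z]   # dial-centred toaster axes, mm -> world
def row(o,P,head):  # world target, tool-x heading rad -> jog numbers
    Rt=Ro.from_rotvec(o["tool_rot"]).as_matrix();h=np.arctan2(Rt[1,0],Rt[0,0])
    return np.r_[Rt.T@(P-o["eef_pos"])/.2,-((head-h+np.pi)%(2*np.pi)-np.pi)/np.pi]
def push(phi,al,r=19,gap=0):  # probe centre (mm) with its leading corner on flank_a
    n=np.array([-np.cos(phi),np.sin(phi)]);l=np.array([-np.sin(phi),-np.cos(phi)])
    c,s=np.cos(al),np.sin(al);Q=np.array([[c,s],[-s,c]]) # clockwise
    return r*n+(5.5+gap)*l-Q@np.array([11,7.5])
E
python3 - <<'E'
from h import *;from plant import *
np.set_printoptions(suppress=True,precision=3)
o=get_obs();h0=np.pi+yaw
s=push(0,0,gap=8);print("start",s)
print(row(o,W(*s,.215),h0),row(o,W(*s,.177),h0))
v=dict(o);v["eef_pos"]=W(*s,.177);v["tool_rot"]=(Ro.from_euler("z",h0)*Ro.from_euler("x",np.pi)).as_rotvec()
for d in [0,6,12,18,24,30,36,42,48,54,60,66,72,78,84,90,96,102,108,113]:
    p=np.radians(d);print(d,row(v,W(*push(p,p/4),.177),h0-p/4))
E
```

```text
start [-30. -21.]
[ 0.285 -0.313  0.281 -0.008] [ 0.285 -0.313  0.471 -0.008]
0 [ 0.    0.04  0.   -0.  ]
6 [0.003 0.052 0.    0.008]
12 [0.006 0.063 0.    0.017]
18 [0.007 0.075 0.    0.025]
24 [0.007 0.087 0.    0.033]
30 [0.005 0.099 0.    0.042]
36 [0.003 0.11  0.    0.05 ]
42 [-0.     0.121  0.     0.058]
48 [-0.004  0.132  0.     0.067]
54 [-0.01   0.142  0.     0.075]
60 [-0.016  0.152  0.     0.083]
66 [-0.023  0.16   0.     0.092]
72 [-0.031  0.168  0.     0.1  ]
78 [-0.039  0.175  0.     0.108]
84 [-0.048  0.181  0.     0.117]
90 [-0.057  0.186  0.     0.125]
96 [-0.067  0.19   0.     0.133]
102 [-0.077  0.193  0.     0.142]
108 [-0.087  0.195  0.     0.15 ]
113 [-0.096  0.196  0.     0.157]
```

>>> jog_arm(
  rows=[
    [-1,0.14,-0.16,0,-0.004],
    [-1,0.285,-0.313,0,-0.008],
    [-1,0.285,-0.313,0,-0.008],
    [-1,0.285,-0.313,0.15,-0.008],
    [-1,0.285,-0.313,0.281,-0.008],
    [-1,0.285,-0.313,0.35,-0.008],
    [-1,0.285,-0.313,0.42,-0.008],
    [-1,0.285,-0.313,0.471,-0.008],
    [-1,0.285,-0.313,0.471,-0.008],
  ],
)

```text
time: 3.0
eef_pos: [0.4026, -0.2715, 0.176]
tool_rot: [-1.961, -2.452, -0.001]
contact_force: [-1.0, -0.4, -0.5]
grip_width: 0.0
finger_force: 0.0
```

>>> jog_arm(
  rows=[
    [-1,0,0.02,0,0],
    [-1,0,0.03,0,0],
    [-1,0,0.04,0,0],
    [-1,0.003,0.052,0,0.008],
    [-1,0.006,0.063,0,0.017],
    [-1,0.007,0.075,0,0.025],
    [-1,0.007,0.087,0,0.033],
    [-1,0.005,0.099,0,0.042],
    [-1,0.003,0.11,0,0.05],
    [-1,0,0.121,0,0.058],
  ],
)

```text
time: 4.0
eef_pos: [0.4265, -0.2666, 0.1777]
tool_rot: [-2.179, -2.263, 0.001]
contact_force: [-0.2, -0.2, 0.4]
grip_width: -0.0
finger_force: 0.0
```

Run:
```python
from plant import *
import cv2,pickle
o=get_obs();im=get_image("wrist");print(o["time"],o["eef_pos"],o["tool_rot"],o["contact_force"])
pickle.dump((o,im),open("d2.pkl","wb"))
cv2.imwrite("pics/w2.png",cv2.resize(im["color"][100:384],(800,444),interpolation=cv2.INTER_CUBIC)[:,:,::-1])
```

```text
4.0 [ 0.42645593 -0.26664483  0.17765869] [-2.17877994e+00 -2.26303239e+00  9.78690129e-04] [-0.21159855 -0.23040073  0.41340977]
```

View pics/w2.png

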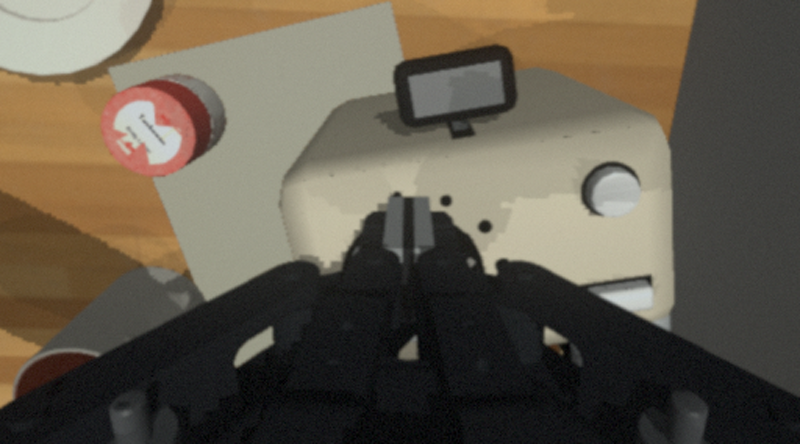

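The tip at (408,200) hides the dial, and the toaster stands where it was. The force is about zero, so I'll continue the arc.

Run:
```python
from h import *
np.set_printoptions(suppress=True,precision=3)
h0=np.pi+yaw;p=np.radians(42)
v=dict(eef_pos=W(*push(p,p/4),.177),tool_rot=(Ro.from_euler("z",h0-p/4)*Ro.from_euler("x",np.pi)).as_rotvec());print(v)
for d in [48,54,60,66,72,78,84,90,96,102,108,113]:
    p=np.radians(d);print(d,row(v,W(*push(p,p/4),.177),h0-p/4))
p=np.radians(113);print("back",row(v,W(*push(p,p/4,gap=10),.177),h0-p/4))
```

```text
{'eef_pos': array([ 0.426, -0.267,  0.177]), 'tool_rot': array([2.184, 2.258, 0.   ])}
48 [-0.002  0.011  0.     0.008]
54 [-0.006  0.022  0.     0.017]
60 [-0.01   0.033  0.     0.025]
66 [-0.015  0.042  0.     0.033]
72 [-0.021  0.052  0.     0.042]
78 [-0.028  0.06   0.     0.05 ]
84 [-0.036  0.068  0.     0.058]
90 [-0.044  0.074  0.     0.067]
96 [-0.053  0.08   0.     0.075]
102 [-0.063  0.085  0.     0.083]
108 [-0.072  0.089  0.     0.092]
113 [-0.08   0.091  0.     0.099]
back [-0.031  0.102  0.     0.099]
```

>>> jog_arm(
  rows=[
    [-1,-0.002,0.011,0,0.008],
    [-1,-0.006,0.022,0,0.017],
    [-1,-0.01,0.033,0,0.025],
    [-1,-0.015,0.042,0,0.033],
    [-1,-0.021,0.052,0,0.042],
    [-1,-0.028,0.06,0,0.05],
    [-1,-0.036,0.068,0,0.058],
    [-1,-0.044,0.074,0,0.067],
    [-1,-0.053,0.08,0,0.075],
    [-1,-0.063,0.085,0,0.083],
    [-1,-0.072,0.089,0,0.092],
    [-1,-0.08,0.091,0,0.099],
    [-1,-0.08,0.091,0,0.099],
  ],
)

```text
time: 5.35
eef_pos: [0.4458, -0.2827, 0.1776]
tool_rot: [2.501, 1.898, -0.001]
contact_force: [0.1, 0.2, 0.3]
grip_width: 0.002
finger_force: 0.0
```

Run:
```python
from h import *;from plant import *
np.set_printoptions(suppress=True,precision=3)
o=get_obs();print(o["contact_force"],o["eef_pos"]);h0=np.pi+yaw
p=np.radians(113);v=dict(eef_pos=W(*push(p,p/4),.177),tool_rot=(Ro.from_euler("z",h0-p/4)*Ro.from_euler("x",np.pi)).as_rotvec());print(v)
print(row(v,W(*push(p,p/4,gap=10),.177),h0-p/4),row(v,W(35,35,.27),h0))
```

```text
[0.051 0.223 0.345] [ 0.446 -0.283  0.178]
{'eef_pos': array([ 0.445, -0.282,  0.177]), 'tool_rot': array([2.507, 1.894, 0.   ])}
[ 0.05  -0.005 -0.    -0.   ] [-0.162  0.182 -0.465 -0.157]
```

>>> jog_arm(
  rows=[
    [-1,0.025,-0.003,0,0],
    [-1,0.05,-0.005,0,0],
    [-1,0.05,-0.005,-0.15,0],
    [-1,0.05,-0.005,-0.3,0],
    [-1,0.05,-0.005,-0.465,-0.04],
    [-1,-0.05,0.09,-0.465,-0.08],
    [-1,-0.162,0.182,-0.465,-0.12],
    [-1,-0.162,0.182,-0.465,-0.157],
    [-1,-0.162,0.182,-0.465,-0.157],
  ],
)

```text
time: 6.25
eef_pos: [0.4719, -0.3228, 0.2698]
tool_rot: [-1.961, -2.454, -0.0]
contact_force: [0.9, 0.2, -0.1]
grip_width: -0.003
finger_force: 0.0
```

Run:
```python
from plant import *
import cv2,pickle
o=get_obs();im=get_image("wrist");print(o["time"],o["eef_pos"],o["tool_rot"],o["contact_force"])
pickle.dump((o,im),open("d3.pkl","wb"))
cv2.imwrite("pics/w3.png",cv2.resize(im["color"],(800,600),interpolation=cv2.INTER_CUBIC)[:,:,::-1])
```

```text
6.25 [ 0.47192717 -0.32283533  0.26981649] [-1.96138774e+00 -2.45352030e+00 -9.19523184e-05] [ 0.88726668  0.18067097 -0.1313603 ]
```

View pics/w3.png

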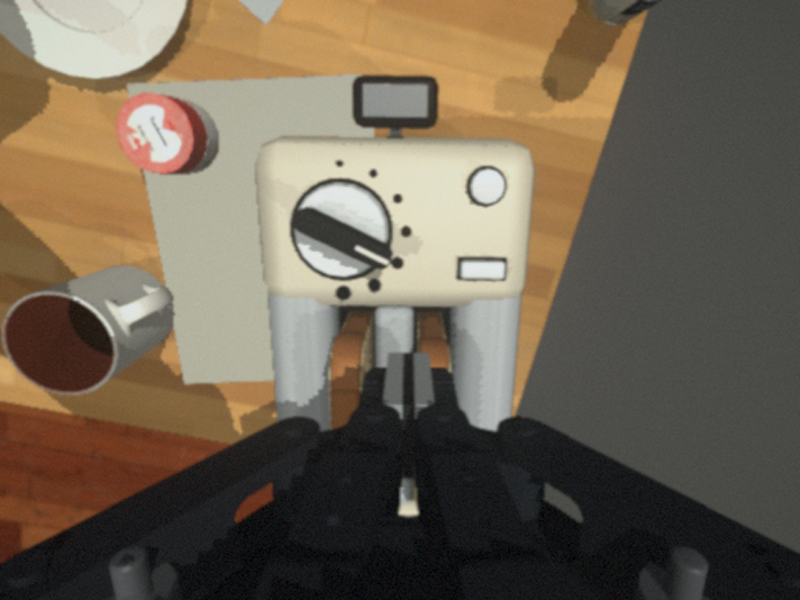

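The nose's white line now points at the fifth dot (397,263), the toaster hasn't moved, and the bread and jam pot are undisturbed. Lever next.

Run:
```python
from h import *;from plant import *
import pickle
np.set_printoptions(suppress=True,precision=3)
o,im=pickle.load(open("d3.pkl","rb"));R,t=cam(im,o);E=np.array([ex,ey])
for n,u,v,z in(("defrost",487,186,.171),("cancel",482,269,.171),("lever",396,100.5,.15),("m1",340,163.5,.165),("m7",343.5,293,.165)):
    w=onz(im,R,t,((u+.5)*.64-.5,(v+.5)*.64-.5),z);print(n,w.round(4),1e3*E@(w[:2]-A))
h0=np.pi+yaw;v=dict(o);v["eef_pos"]=W(35,35,.27)
for z in(.27,.16,.152,.14,.125,.118,.1125):print(z,row(v,W(-69,29,z),h0))
```

```text
defrost [ 0.498 -0.258  0.171] [-23.598  75.43 ]
cancel [ 0.507 -0.3    0.171] [19.763 75.099]
lever [ 0.443 -0.226  0.15 ] [-66.197  28.492]
m1 [ 0.422 -0.264  0.165] [-34.116  -0.052]
m7 [ 0.437 -0.332  0.165] [35.348 -0.496]
0.27 [ 0.52  -0.027  0.     0.002]
0.16 [ 0.52  -0.027  0.55   0.002]
0.152 [ 0.52  -0.027  0.59   0.002]
0.14 [ 0.52  -0.027  0.65   0.002]
0.125 [ 0.52  -0.027  0.725  0.002]
0.118 [ 0.52  -0.027  0.76   0.002]
0.1125 [ 0.52  -0.027  0.788  0.002]
```

>>> jog_arm(
  rows=[
    [-1,0.17,-0.01,0,0],
    [-1,0.35,-0.02,0,0],
    [-1,0.52,-0.03,0,0],
    [-1,0.52,-0.03,0,0],
    [-1,0.52,-0.03,0.2,0],
    [-1,0.52,-0.03,0.4,0],
    [-1,0.52,-0.03,0.55,0],
    [-1,0.52,-0.03,0.58,0],
    [-1,0.52,-0.03,0.61,0],
    [-1,0.52,-0.03,0.64,0],
  ],
)

```text
time: 7.3
eef_pos: [0.4441, -0.2234, 0.1439]
tool_rot: [1.961, 2.451, -0.0]
contact_force: [-1.1, 1.7, 2.1]
grip_width: -0.002
finger_force: 1.4
```

>>> jog_arm(
  rows=[
    [-1,0,0,0.03,0],
    [-1,0,0,0.06,0],
    [-1,0,0,0.08,0],
    [-1,0,0,0.1,0],
    [-1,0,0,0.115,0],
    [-1,0,0,0.13,0],
    [-1,0,0,0.14,0],
    [-1,0,0,0.145,0],
    [-1,0,0,0.145,0],
  ],
)

```text
time: 8.2
eef_pos: [0.4437, -0.2232, 0.1135]
tool_rot: [1.961, 2.452, -0.0]
contact_force: [2.8, -1.7, 4.0]
grip_width: -0.001
finger_force: 1.8
```

>>> jog_arm(
  rows=[
    [-1,0,0,0.004,0],
    [-1,0,0,0.004,0],
    [-1,0,0,0.004,0],
  ],
)

```text
time: 8.5
eef_pos: [0.4433, -0.2228, 0.1125]
tool_rot: [1.961, 2.453, -0.0]
contact_force: [2.6, -3.1, 3.6]
grip_width: 0.003
finger_force: 2.0
```

>>> jog_arm(
  rows=[
    [-1,0,0,-0.05,0],
    [-1,0,0,-0.15,0],
    [-1,0,0,-0.35,0],
    [-1,0,0,-0.55,0],
    [-1,0,0,-0.785,0],
    [-1,-0.17,0,-0.785,0],
    [-1,-0.35,0,-0.785,0],
    [-1,-0.52,0.03,-0.785,0],
    [-1,-0.52,0.03,-0.785,0],
  ],
)

```text
time: 9.4
eef_pos: [0.4711, -0.3246, 0.2676]
tool_rot: [-1.962, -2.448, -0.0]
contact_force: [0.2, 0.3, -0.7]
grip_width: 0.001
finger_force: 0.0
```

Run:
```python
from h import *;from plant import *
import pickle
np.set_printoptions(suppress=True,precision=3)
o=get_obs();im=get_image("wrist");print(o["time"],o["eef_pos"],o["contact_force"])
pickle.dump((o,im),open("d4.pkl","wb"))
cv2.imwrite("pics/w4.png",cv2.resize(im["color"],(800,600),interpolation=cv2.INTER_CUBIC)[:,:,::-1])
for z in(.27,.18,.173,.169,.1665):print(z,row(o,W(-24,75.4,z),np.pi+yaw))
```

```text
9.4 [ 0.471 -0.325  0.268] [ 0.162  0.337 -0.735]
0.27 [ 0.299  0.204 -0.012  0.001]
0.18 [0.298 0.206 0.438 0.001]
0.173 [0.297 0.206 0.473 0.001]
0.169 [0.297 0.206 0.493 0.001]
0.1665 [0.297 0.206 0.506 0.001]
```

View pics/w4.png

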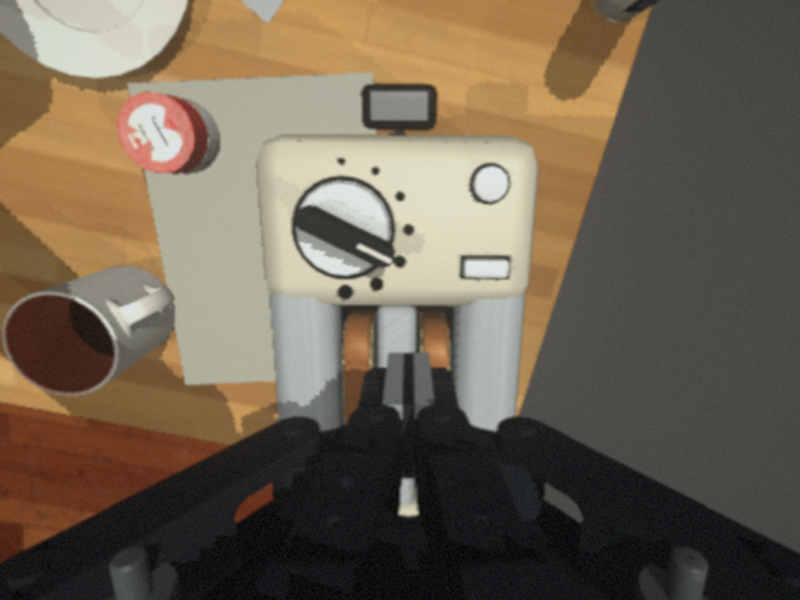

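The paddle has shrunk and stays down, at (400,106), and the bread has sunk. The dial is still at mark 5 and the toaster hasn't moved. Now the defrost button at (490,184).

>>> jog_arm(
  rows=[
    [-1,0.15,0.1,0,0],
    [-1,0.298,0.206,0,0],
    [-1,0.298,0.206,0,0],
    [-1,0.298,0.206,0.2,0],
    [-1,0.298,0.206,0.4,0],
    [-1,0.298,0.206,0.45,0],
    [-1,0.298,0.206,0.47,0],
    [-1,0.298,0.206,0.49,0],
    [-1,0.298,0.206,0.5,0],
    [-1,0.298,0.206,0.5,0],
  ],
)

```text
time: 10.45
eef_pos: [0.4997, -0.2563, 0.171]
tool_rot: [1.96, 2.451, -0.0]
contact_force: [0.1, -1.2, 2.1]
grip_width: 0.004
finger_force: 0.8
```

>>> jog_arm(
  rows=[
    [-1,0,0,0.008,0],
    [-1,0,0,0.014,0],
    [-1,0,0,0.02,0],
    [-1,0,0,0.02,0],
    [-1,0,0,0.02,0],
  ],
)

```text
time: 10.95
eef_pos: [0.4997, -0.2563, 0.167]
tool_rot: [1.96, 2.452, -0.0]
contact_force: [-0.8, -0.7, 7.8]
grip_width: -0.005
finger_force: 3.8
```

>>> jog_arm(
  rows=[
    [-1,0,0,-0.02,0],
    [-1,0,0,-0.05,0],
    [-1,0,0,-0.2,0],
    [-1,0,0,-0.4,0],
    [-1,0,0,-0.52,0],
    [-1,-0.15,-0.1,-0.52,0],
    [-1,-0.298,-0.206,-0.52,0],
    [-1,-0.298,-0.206,-0.52,0],
    [-1,-0.298,-0.206,-0.52,0],
  ],
)

```text
time: 11.85
eef_pos: [0.4712, -0.3225, 0.2686]
tool_rot: [-1.962, -2.451, -0.001]
contact_force: [-0.3, 0.2, -1.0]
grip_width: 0.0
finger_force: 0.0
```

Run:
```python
from plant import *
import cv2
o=get_obs();im=get_image("wrist");print(o["time"],o["eef_pos"],o["contact_force"])
cv2.imwrite("pics/w5.png",cv2.resize(im["color"],(800,600),interpolation=cv2.INTER_CUBIC)[:,:,::-1])
```

```text
11.85 [ 0.47122091 -0.32250211  0.26856167] [-0.29438673  0.15856389 -0.97517126]
```

View pics/w5.png

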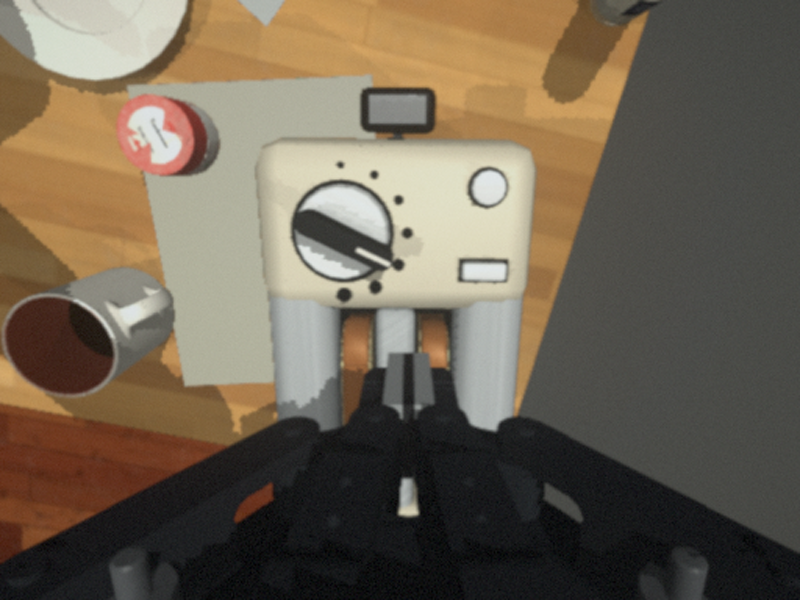

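The dial is still at mark 5 (398,265), the lever is down, the defrost button is back up at (488,188), and everything else is in place.

```bash
python3 -c "
from plant import *
print(close_job())"
```

```text
the job is handed in; nothing more can be done
None
```

The job is handed in: the dial is at mark 5, the lever is caught down, and the defrost button was pressed fully in and came back up; the last picture showed nothing else moved, but the hand-in gave no verdict.

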